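Check the jar lids on a watch-parts agitator and latch its hold-down bar

TASK

One of the three jars on the watch-parts agitator has a lid with a worn thread that spins instead of holding: find it by trying the lids with a twist, and stand that jar upright in the aluminium tray for rework, carrying it by its glass body and not by its lid. Leave the two sound jars in their pockets in the rack. Then swing the agitator's hinged hold-down bar over the jars and press it down until it snaps fully home under its spring catch, leaving the other things on the bench undisturbed.

Things in the scene. Friction and masses are not known exactly. Their poses are not given: they have to be found in the camera images.
- agitator: jar agitator, fixed: grey housing 125 x 262 mm carrying a steel rack of three pockets in a row. Origin: its centre at bench height; y along the row from catch end to hinge end, x across (control strip on -x), z up. Pockets at y = -57, 0, 57 mm, floor z = 36, walls to z = 58 and out to x = +-30.5 mm; lid tops z = 128. Hinge cheeks at y = 94 mm, 30 mm wide, rise to z = 147
- hold_bar (a joint): angle of the hold-down bar, rad: 0 = closed, level over the lids (its rubber pads 2 mm above them) on a firm stop; grows as it swings up and over the hinge end (agitator +y); 1.57 = upright; starts at 1.85 to 2.3, leaning away from the jars. A stiff hinge: it stays where left and takes 2 to 3 N at the grip point to move
- bar_hinge (a point): the bar's hinge axis, at y = 94 mm, z = 137 mm of the agitator; the axis lies along the agitator's x
- bar_grip (a point): point on the bar's centre line 158 mm from the hinge, where it can be pinched or pressed. The bar is flat steel 20 mm wide (along the agitator's x), 8 mm thick, 194 mm long from hinge to tip; its last 16 mm is a tongue 14 mm wide. Axes turn with the bar: y from tip to hinge, z its upper face when closed
- catch (a joint): angle of the spring catch, rad: 0 = at rest; about 0.06 when pushed outwards by the bar's tongue. A steel strip 16 mm wide upright at agitator y = -108 mm, top z = 170 mm, its nose sloped on top. The tongue meets the slope at bar angle 0.1; getting past takes 6 to 12 N pressed down at the grip point; under 0.012 it snaps back to 0 over the tongue and the bar stops firmly
- catch_nose (a point): inner lower edge of the catch's nose, at y = -95.5 mm, z = 143.5 mm of the agitator when at rest; its underside is flat, 2.5 mm above a closed bar's upper face
- jar_a: one of three alike jars: square amber glass body 50 x 50 x 70 mm, 92 mm high with its black lid, 0.2 to 0.4 kg. Origin: centre of its underside; z up, x and y square to the glass. It stands in any one of the rack's three pockets, 1.5 mm play a side, so it cannot turn there; pocket walls rise 22 mm above its underside. Which jar has the worn lid is not told and cannot be seen
- jar_b: one of three alike jars: square amber glass body 50 x 50 x 70 mm, 92 mm high with its black lid, 0.2 to 0.4 kg. Origin: centre of its underside; z up, x and y square to the glass. It stands in any one of the rack's three pockets, 1.5 mm play a side, so it cannot turn there; pocket walls rise 22 mm above its underside. Which jar has the worn lid is not told and cannot be seen
- jar_c: one of three alike jars: square amber glass body 50 x 50 x 70 mm, 92 mm high with its black lid, 0.2 to 0.4 kg. Origin: centre of its underside; z up, x and y square to the glass. It stands in any one of the rack's three pockets, 1.5 mm play a side, so it cannot turn there; pocket walls rise 22 mm above its underside. Which jar has the worn lid is not told and cannot be seen
- lid_a: black ribbed screw lid of jar_a, 44 mm across, 18 mm high. Origin: centre of its underside, 74 mm above the jar's; its axes turn with it. A sound lid bears on the rim with 50 N; twisted, it yields a few degrees on its springy liner (6 N m/rad), resists with 0.2 to 1 N m, and the fingers slip. The worn one follows the fingers either way at under 0.1 N m but does not come off
- lid_b: black ribbed screw lid of jar_b, 44 mm across, 18 mm high. Origin: centre of its underside, 74 mm above the jar's; its axes turn with it. A sound lid bears on the rim with 50 N; twisted, it yields a few degrees on its springy liner (6 N m/rad), resists with 0.2 to 1 N m, and the fingers slip. The worn one follows the fingers either way at under 0.1 N m but does not come off
- lid_c: black ribbed screw lid of jar_c, 44 mm across, 18 mm high. Origin: centre of its underside, 74 mm above the jar's; its axes turn with it. A sound lid bears on the rim with 50 N; twisted, it yields a few degrees on its springy liner (6 N m/rad), resists with 0.2 to 1 N m, and the fingers slip. The worn one follows the fingers either way at under 0.1 N m but does not come off
- tray: plain aluminium rework tray, fixed, 140 mm (its x) by 190 mm (its y), rim 12 mm high, wall and floor 3 mm. Origin: centre of its underside. A small brush 16 mm high lies on its floor along the far (+x) side, at about x = 50 mm; the rest is free
- brush: small cleaning brush, 145 mm long, lying along the far side of the tray. A bystander. Origin: on its underside
- holder: steel movement holder 44 x 70 mm, 33 mm high, carrying a round watch movement. A bystander. Origin: on its underside
- tin: round steel parts tin, 88 mm across, 30 mm high, closed. A bystander. Origin: on its underside
- loupe: black eye loupe, 38 mm across, 42 mm high. A bystander. Origin: on its underside
- driver1: steel precision screwdriver, 125 mm, lying beyond the agitator. A bystander. Origin: on its underside
- driver2: steel precision screwdriver, 125 mm, lying beyond the agitator. A bystander. Origin: on its underside
- tweezers: steel tweezers, 135 mm, lying beyond the agitator. A bystander. Origin: on its underside
- blower: black rubber dust blower, 58 mm across, 90 mm high. A bystander. Origin: on its underside

How it is judged:
On the way, in this order (a step that is already met when the one before it is completed fails the run):
1. the jar with the spinning lid stands upright in the tray, let go (((contact force between lid_a and jar_a below 25 N and x of jar_a in the frame of tray between -0.045 and 0.045 m and y of jar_a in the frame of tray between -0.07 and 0.07 m and z of jar_a in the frame of tray below 0.008 m and angle between jar_a's own z axis and vertical below 0.1 rad and linear speed of jar_a below 0.03 m/s and contact force between the fingers and jar_a below 0.3 N) or (contact force between lid_b and jar_b below 25 N and x of jar_b in the frame of tray between -0.045 and 0.045 m and y of jar_b in the frame of tray between -0.07 and 0.07 m and z of jar_b in the frame of tray below 0.008 m and angle between jar_b's own z axis and vertical below 0.1 rad and linear speed of jar_b below 0.03 m/s and contact force between the fingers and jar_b below 0.3 N) or (contact force between lid_c and jar_c below 25 N and x of jar_c in the frame of tray between -0.045 and 0.045 m and y of jar_c in the frame of tray between -0.07 and 0.07 m and z of jar_c in the frame of tray below 0.008 m and angle between jar_c's own z axis and vertical below 0.1 rad and linear speed of jar_c below 0.03 m/s and contact force between the fingers and jar_c below 0.3 N))), for 0.2 s.
2. the hold-down bar lies closed and the spring catch has snapped back over it (value of joint hold_bar below 0.03 rad and value of joint catch below 0.025 rad), for 0.2 s.
At the end, for the whole second after the job is handed in: Jar with the spinning lid upright (6 deg) on the tray floor, centre within 45 mm (tray x) and 70 mm (y) of the tray's centre, at rest, let go; the two sound jars upright in their pockets within 15 mm of their start; bar closed (under 0.03 rad), catch sprung back over it (under 0.025 rad) (all of step 2 and ((contact force between lid_a and jar_a below 25 N and x of jar_a in the frame of tray between -0.045 and 0.045 m and y of jar_a in the frame of tray between -0.07 and 0.07 m and z of jar_a in the frame of tray below 0.008 m and angle between jar_a's own z axis and vertical below 0.1 rad and linear speed of jar_a below 0.03 m/s and contact force between the fingers and jar_a below 0.3 N) or (contact force between lid_a and jar_a above 25 N and distance of jar_a from where it was at the start of the episode below 0.015 m and angle between jar_a's own z axis and vertical below 0.1 rad and linear speed of jar_a below 0.03 m/s)) and ((contact force between lid_b and jar_b below 25 N and x of jar_b in the frame of tray between -0.045 and 0.045 m and y of jar_b in the frame of tray between -0.07 and 0.07 m and z of jar_b in the frame of tray below 0.008 m and angle between jar_b's own z axis and vertical below 0.1 rad and linear speed of jar_b below 0.03 m/s and contact force between the fingers and jar_b below 0.3 N) or (contact force between lid_b and jar_b above 25 N and distance of jar_b from where it was at the start of the episode below 0.015 m and angle between jar_b's own z axis and vertical below 0.1 rad and linear speed of jar_b below 0.03 m/s)) and ((contact force between lid_c and jar_c below 25 N and x of jar_c in the frame of tray between -0.045 and 0.045 m and y of jar_c in the frame of tray between -0.07 and 0.07 m and z of jar_c in the frame of tray below 0.008 m and angle between jar_c's own z axis and vertical below 0.1 rad and linear speed of jar_c below 0.03 m/s and contact force between the fingers and jar_c below 0.3 N) or (contact force between lid_c and jar_c above 25 N and distance of jar_c from where it was at the start of the episode below 0.015 m and angle between jar_c's own z axis and vertical below 0.1 rad and linear speed of jar_c below 0.03 m/s))); the robot touches nothing.
It fails at once if a sound jar is lifted out of its pocket (raised by more than 24 mm) ((height (world z) of jar_a above 0.06 m and contact force between lid_a and jar_a above 25 N) or (height (world z) of jar_b above 0.06 m and contact force between lid_b and jar_b above 25 N) or (height (world z) of jar_c above 0.06 m and contact force between lid_c and jar_c above 25 N)).
It fails at once if a jar is carried by its lid (lid held in the fingers while the jar is raised by more than 24 mm) ((height (world z) of jar_a above 0.06 m and contact force between the fingers and lid_a above 4 N) or (height (world z) of jar_b above 0.06 m and contact force between the fingers and lid_b above 4 N) or (height (world z) of jar_c above 0.06 m and contact force between the fingers and lid_c above 4 N)).
It fails at once if a jar is tipped by more than about 30 degrees (angle between any of jar_a, jar_b, jar_c's own z axis and vertical above 0.55 rad).
It fails at once if a bystander is moved by more than 30 mm (distance of any of brush, holder, tin, loupe, driver1, driver2, tweezers, blower from where it was at the start of the episode above 0.03 m).
It also fails if it takes over 72 s, if anything falls off the work surface, if the arm or the gripper's body presses on something with over 40 N, if the wrist force passes 120 N, or if a joint passes its speed limit or range.

ROBOT

A 7-joint arm with a two-finger parallel gripper is mounted at the origin on the work surface. World frame = base frame: x ahead of the robot, y to its left, z up, the work surface at z = 0. Lengths are in m, angles in rad, forces in N, time in s.
With the tool pointing down it reaches from about 0.375 to 0.925 m from the base axis. Payload 3.1 kg.
Tool frame: the origin (TCP) lies at the very end of the fingers, on their centre line; the grasp point (between the pads) lies 19 mm behind it (r.hold_point_z is the distance from the TCP to the grasp point, in m); z points along the fingers, y is the line along which they close (so a half turn about z gives the same grasp; the last joint's range is limited). The gripper opens to 85 mm and grips with 20 to 120 N. Pads are 22 mm wide; open, the fingers measure 114 mm over their backs; the gripper's body (76 mm by 85 mm) begins 54 mm behind the grasp point. The pads swing forward as they close: fully open they stand 13 mm farther back than shut.
Start: joints at [-1.268, 0.383, 0.044, 1.598, -0.018, 1.161, -0.05], TCP at [0.254, 0.598, 0.231] pointing down, gripper open.
Joint ranges: [-2.61, 2.61], [-0.41, 2.15], [-1.48, 1.57], [0, 2.5], [-1.57, 4.71], [0.05, 1.97], [-2.85, 2.85]. Speed limits (rad/s): [2.79, 2.79, 3.14, 3.14, 3.14, 3.14, 3.14].

INTERFACE

Orientations are given as a unit quaternion [w, x, y, z].
In Python, from plant import r gives the robot as it stands. The module is installed in compiled form; this text tells all that it offers.
- The arm moves only by the tool move_arm, never from a script. Its argument "increments" is a list of rows, each a list of 7 numbers: the shift along the tool's x, y, z in m, then the turn, a rotation vector about the tool's x, y, z in degrees, then the finger opening in m, from 0 to 0.0854. In form: [[dx, dy, dz, rx, ry, rz, jaw], ...]. A call has 1 to 10 rows; each row shifts and turns the commanded pose from where the row before left it, along the tool's axes as they then stand; what a row does not reach is not made up. A row lasts 1/8 s, in which the tool goes at most 62.5 mm and 10.7 degrees, less where a joint would pass 70% of its speed; a pose out of reach is approached as far as the arm can. A call with a gripper value outside its range is refused whole. The fingers move at their own pace and stop on an object; "newtons" is the grip in N (left out, the last holds). Time passes only in rows, so rows that do not move let the fingers close. It gives the time, the measured TCP pose, the force, the opening and the grip force at its end, in the units of the state.
- r.get_state(): the state, without advancing time (a new reading comes with each control period).
- r.read_camera(name): name is "side" or "top"; returns a dict with "pixels" (420x560x3 uint8, red, green, blue), "fx", "fy", "cx", "cy" (pixels), "k1" (the pictures are not rectified: a ray, as slopes to the right and down, at radius r is drawn at 1 + k1 r^2 times it, then the intrinsics apply), "R" (3x3) and "t" (3): a world point X has camera coordinates R X + t. Camera axes: x right, y down, z forward; pixel columns grow to the right and rows downward; lengths in m; the calibration is good to about 2 mm. A picture is of the moment at which its call begins. There is no depth.
- r.sign_off(): hands the job in; it is judged then, once.
The state is a dict: "clock": time; "qpos": joint angles; "dq": joint speeds; "joint_torque": joint torques, N m; "position": TCP position; "ee_rot": TCP orientation; "force": force on the tool from outside, world axes, zero at the start; "moment": the same for the moment, N m; "gripper_width": opening from 0.0 (shut) to 1.0 (fully open); "grasp_force": force on a finger pad.
Only numpy, scipy, OpenCV 4.12 (cv2) and the standard library are available. Lean on these libraries where they do the work, as an engineer would, in place of code of your own. Each camera call takes 0.05 s, during which the arm holds its last target. There are 200 camera calls.

## Working session

There is one attempt and no reset: what is moved stays moved. The work goes in short steps, Python scripts to look and compute and a tool call to move; the robot and the scene stay as the last step left them, time stands still between calls to the robot, and variables do not carry over. Pictures are saved under pics/ and viewed, at most 10 in all, crops included, and the job is handed in when it is done.

Besides the shell and the picture viewer there is one more tool, called after "Request:" by a JSON object that holds its "api" and its "payload". move_arm: Moves the arm, as the interface text tells. Its arguments: {"type":"object","properties":{"increments":{"type":"array","items":{"type":"array","items":{"type":"number"}}},"newtons":{"type":"number"}},"required":["increments"]}

```bash
mkdir -p pics; python3 - <<'E'
from plant import r
import cv2,numpy as np,pickle
s=r.get_state();print(s)
print(r.hold_point_z)
for n in("top","side"):
    c=r.read_camera(n);pickle.dump(c,open(n+"0.pkl","wb"))
    cv2.imwrite(f"pics/{n}0.png",cv2.resize(c["pixels"][:,:,::-1],(784,588)))
    print(n,c["fx"],c["fy"],c["cx"],c["cy"],c["k1"],c["R"],c["t"])
E
```

```text
{'clock': 0.0, 'qpos': array([-1.26781726,  0.383826  ,  0.04381795,  1.59957815, -0.0179031 ,
        1.16117161, -0.04987388]), 'dq': array([ 0.00028689,  0.00072967, -0.00014196,  0.00145426,  0.00020117,
       -0.00199026, -0.00133085]), 'joint_torque': array([-1.00895038e-04, -4.33466613e+01,  1.02454327e+00, -2.49512100e+01,
        1.06543733e-02,  1.15384013e-02, -7.52154563e-06]), 'position': array([0.25321852, 0.59763372, 0.22989076]), 'ee_rot': array([-1.93822780e-04,  1.98992398e-01,  9.80000177e-01, -1.28088786e-03]), 'force': array([-0.51522493,  0.34956554, -0.81720873]), 'moment': array([ 0.01173263,  0.04791685, -0.00935256]), 'grasp_force': 0.0, 'gripper_width': 0.9998329210852621}
0.0187
top 393.0344909823517 393.0344909823517 281.4474828030363 210.605496988324 -0.0021522065124821165 [[ 0.01452779 -0.99970978 -0.01921724]
 [-0.99676121 -0.01295928 -0.07936719]
 [ 0.07909511  0.02030803 -0.9966602 ]] [0.01860361 0.64271112 0.97972816]
side 481.5152545810022 481.5152545810022 282.4806119949946 210.348744377747 -0.14037374347997816 [[ 0.72978995 -0.68360336 -0.00964736]
 [-0.53053589 -0.55736777 -0.63864923]
 [ 0.43120563  0.47119806 -0.76943751]] [-0.43556619  0.38779564  0.92649722]
```

View pics/top0.png

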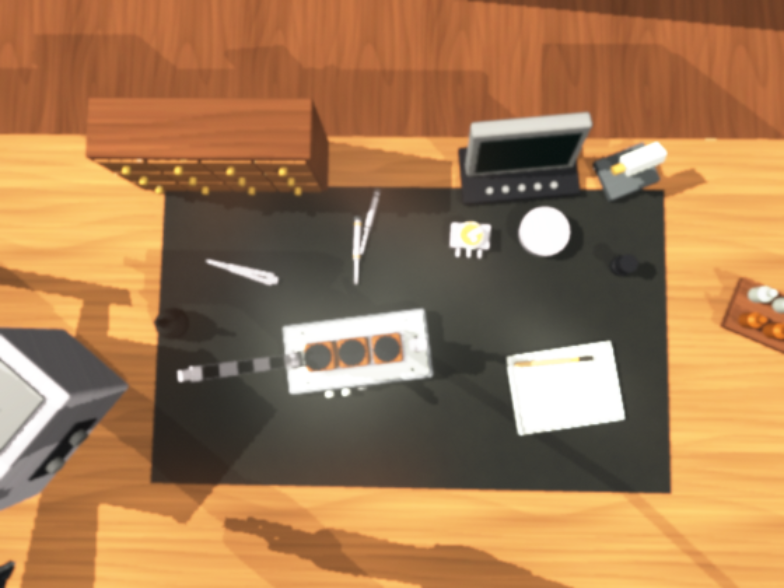

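View pics/side0.png

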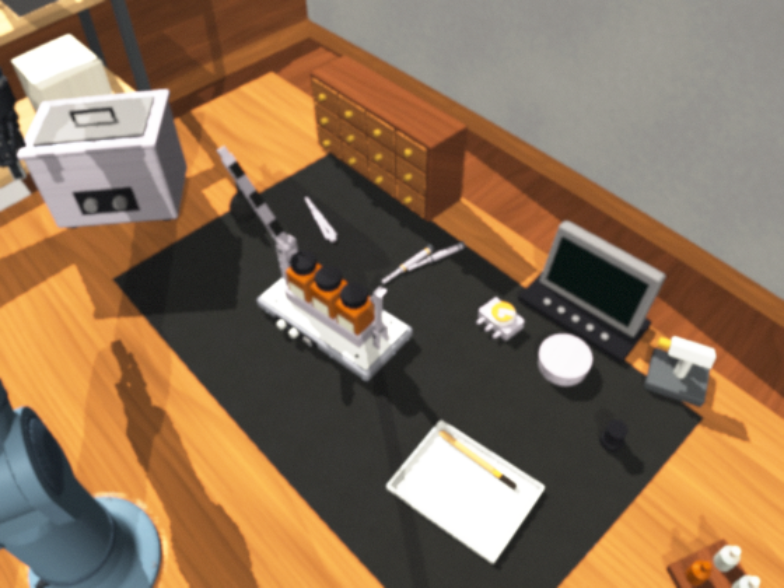

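Top picture (784 px wide): the lids are at about (318,356), (352,351) and (387,347), and the bar leans left to its tip at (185,375). The catch is at (418,350), the tray around (566,388), and the brush along the tray's upper edge. The side picture agrees: catch towards the tray, bar leaning back away from it.

```bash
cat > h.py <<'E'
import cv2,numpy as np,pickle
def slope(c,uv):
    k=np.array([[c["fx"],0,c["cx"]],[0,c["fy"],c["cy"]],[0,0,1]])
    d=np.array([c["k1"],0,0,0,0])
    return cv2.undistortPoints(np.array(uv,float).reshape(-1,1,2),k,d)[:,0]
def plane(c,uv,z):
    R=np.array(c["R"]);o=-R.T@np.array(c["t"]);s=slope(c,uv)
    d=np.c_[s,np.ones(len(s))]@R
    return o+d*((z-o[2])/d[:,2])[:,None]
def tri(c1,u1,c2,u2):
    out=[]
    for a,b in zip(slope(c1,u1),slope(c2,u2)):
        A=[];y=[]
        for c,s in((c1,a),(c2,b)):
            R=np.array(c["R"]);t=np.array(c["t"])
            for i in(0,1):A.append(R[i]-s[i]*R[2]);y.append(s[i]*t[2]-t[i])
        out.append(np.linalg.lstsq(np.array(A),np.array(y),rcond=None)[0])
    return np.array(out)
E
python3 - <<'E'
from h import *
def rect(a,m):
    cs,_=cv2.findContours(m.astype(np.uint8),0,2);return sorted(cs,key=cv2.contourArea)[::-1]
T=pickle.load(open("top0.pkl","rb"));S=pickle.load(open("side0.pkl","rb"))
p=T["pixels"].astype(int)
dark=p.max(2)<60
x0,x1,y0,y1=212,292,236,268
sub=np.zeros(dark.shape,bool);sub[y0:y1,x0:x1]=dark[y0:y1,x0:x1]
cs=rect(0,sub)
L=[]
for c in cs[:5]:
    (u,v),rad=cv2.minEnclosingCircle(c)
    if cv2.contourArea(c)<60: continue
    m=cv2.moments(c);u2,v2=m["m10"]/m["m00"],m["m01"]/m["m00"]
    print("lid",u,v,rad,u2,v2,cv2.contourArea(c),plane(T,[[u,v]],.128)[0]);L.append(plane(T,[[u,v]],.128)[0])
br=(p.min(2)>110)&(p.max(2)-p.min(2)<60)
for nm,(a,b,c_,d),z in(("tray",(355,455,235,320),.012),("agi",(195,315,215,290),.03)):
    m=np.zeros(br.shape,bool);m[c_:d,a:b]=br[c_:d,a:b]
    c=rect(0,m)[0];bx=cv2.boxPoints(cv2.minAreaRect(cv2.convexHull(c)));w=plane(T,bx,z)
    print(nm,bx.round(1).tolist());print(w.round(4),w.mean(0),[np.linalg.norm(w[i]-w[i-1]).round(4) for i in range(4)],np.degrees(np.arctan2(*(w[1]-w[0])[1::-1])))
cr=np.hstack([cv2.resize(T["pixels"][210:290,120:320],None,fx=4,fy=4)[:, :,::-1][:, :800]]);
s=cv2.resize(S["pixels"][95:275,150:300],(500,600),interpolation=cv2.INTER_CUBIC)[:,:,::-1]
cv2.imwrite("pics/t1.png",cr);cv2.imwrite("pics/s1.png",s)
E
```

```text
tray [[359.8999938964844, 253.3000030517578], [437.79998779296875, 241.60000610351562], [446.6000061035156, 300.0], [368.70001220703125, 311.6000061035156]]
[[ 0.5364 -0.175   0.012 ]
 [ 0.5691 -0.3736  0.012 ]
 [ 0.4223 -0.3931  0.012 ]
 [ 0.3898 -0.1969  0.012 ]] [ 0.47939973 -0.28463821  0.012     ] [np.float64(0.1482), np.float64(0.2013), np.float64(0.1481), np.float64(0.1989)] -80.65027983900902
agi [[199.1999969482422, 231.8000030517578], [302.8999938964844, 218.89999389648438], [309.8999938964844, 275.1000061035156], [206.3000030517578, 288.1000061035156]]
[[ 0.5851  0.236   0.03  ]
 [ 0.6216 -0.0273  0.03  ]
 [ 0.4804 -0.0464  0.03  ]
 [ 0.4439  0.2138  0.03  ]] [0.53277065 0.09400483 0.03      ] [np.float64(0.1429), np.float64(0.2659), np.float64(0.1425), np.float64(0.2628)] -82.09248757710932
```

View pics/t1.png

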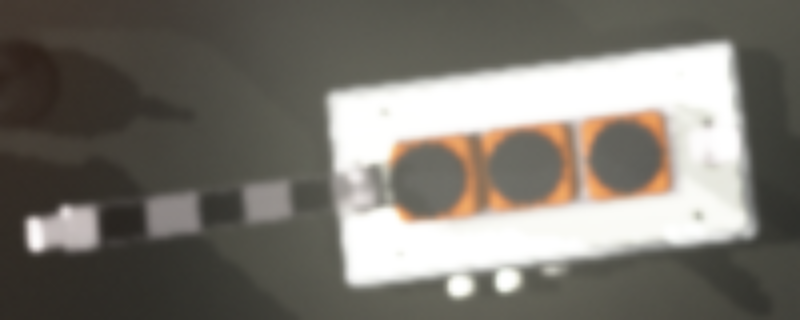

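View pics/s1.png

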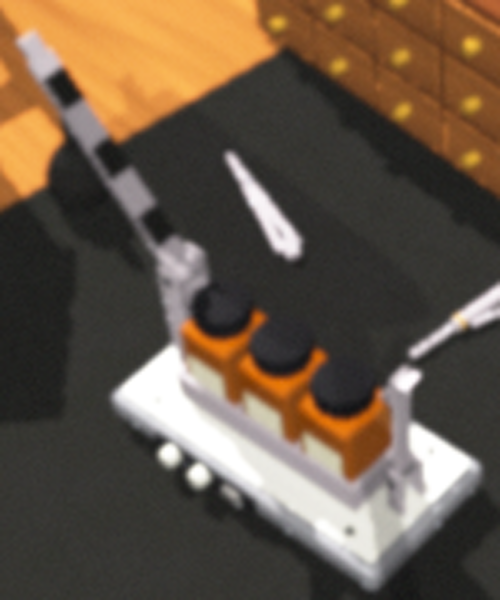

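The top crop shows lid centres at about (431,178), (529,167) and (627,156), and the bar tip at (35,235). The side crop shows the tip at (30,42) and the catch top at (403,375).

```bash
python3 - <<'E'
from h import *
T=pickle.load(open("top0.pkl","rb"));S=pickle.load(open("side0.pkl","rb"))
def lids(c,win,n):
    x0,x1,y0,y1=win;p=c["pixels"][y0:y1,x0:x1].astype(int)
    m=((p.max(2)<115)&(p.max(2)-p.min(2)<35)).astype(np.uint8)
    return p,m
w=(214,290,232,268)
p=T["pixels"].astype(int);hsv=cv2.cvtColor(T["pixels"],cv2.COLOR_RGB2HSV)
org=np.zeros(p.shape[:2],np.uint8);org[230:272,205:295]=((hsv[...,1]>130)&(hsv[...,2]>110))[230:272,205:295]
pts=cv2.findNonZero(org);rc=cv2.minAreaRect(pts);bx=cv2.boxPoints(rc);W=plane(T,bx,.106)
print("body",W.round(4),W.mean(0),[np.linalg.norm(W[i]-W[i-1]).round(4) for i in range(4)])
hull=np.zeros_like(org);cv2.fillConvexPoly(hull,cv2.convexHull(pts),1)
inn=((hull>0)&(hsv[...,1]<90)).astype(np.uint8)
inn=cv2.morphologyEx(inn,cv2.MORPH_OPEN,np.ones((7,7),np.uint8))
n,l,st,ce=cv2.connectedComponentsWithStats(inn)
for i in range(1,n):print(st[i],ce[i],plane(T,[ce[i]],.128)[0])
u=[[227.75,254.5],[252.25,251.75],[276.75,249],[128.75,268.75]]
us=[[150+223*.3,95+305*.3],[150+284*.3,95+342*.3],[150+346*.3,95+382*.3],[159,107.6]]
print(plane(T,u,.128).round(4));print(plane(S,us,.128).round(4));print(tri(T,u,S,us).round(4))
E
```

```text
body [[0.5524 0.1717 0.106 ]
 [0.571  0.0176 0.106 ]
 [0.5283 0.0125 0.106 ]
 [0.5097 0.1659 0.106 ]] [0.5403692  0.09192649 0.106     ] [np.float64(0.0431), np.float64(0.1552), np.float64(0.043), np.float64(0.1546)]
[268 241  16  16 223] [275.70403587 248.57847534] [0.54725479 0.03720146 0.128     ]
[242 243  18  17 255] [250.6745098  251.21568627] [0.54041471 0.09424152 0.128     ]
[220 247  16  17 235] [227.08510638 254.71489362] [0.53165674 0.14801662 0.128     ]
[[0.5322 0.1465 0.128 ]
 [0.5393 0.0906 0.128 ]
 [0.5463 0.0348 0.128 ]
 [0.4963 0.3729 0.128 ]]
[[0.5267 0.148  0.128 ]
 [0.5358 0.0915 0.128 ]
 [0.5432 0.035  0.128 ]
 [0.5934 0.4972 0.128 ]]
[[0.53   0.1486 0.125 ]
 [0.5379 0.0918 0.1261]
 [0.5453 0.0357 0.1258]
 [0.5075 0.3112 0.2797]]
```

```bash
cat >> h.py <<'E'
import json,sys
from scipy.spatial.transform import Rotation as Ro
C=np.array([.539,.0915]);YAW=7.6
def ag(x,y,z):
    c,s=np.cos(np.radians(YAW)),np.sin(np.radians(YAW))
    return np.array([C[0]+c*x-s*y,C[1]+s*x+c*y,z])
def agi(P):
    c,s=np.cos(np.radians(YAW)),np.sin(np.radians(YAW));d=P[:2]-C
    return np.array([c*d[0]+s*d[1],-s*d[0]+c*d[1],P[2]])
def down(phi):
    a=np.radians(phi);c,s=np.cos(a),np.sin(a)
    return Ro.from_matrix(np.array([[-s,c,0],[c,s,0],[0,0,-1.]]))
def rows(legs,jaw,start=None):
    from plant import r
    s=r.get_state();q=s["ee_rot"]
    p=np.array(s["position"]);R=Ro.from_quat([q[1],q[2],q[3],q[0]]);out=[]
    for P,phi,n in legs:
        T=down(phi)
        for k in range(n,0,-1):
            d=R.inv().apply((np.array(P)-p)/k);v=np.degrees((R.inv()*T).as_rotvec())/k
            d=np.round(d*2,3)/2;v=np.round(v,1)
            out.append([*d.tolist(),*v.tolist(),jaw])
            p=p+R.apply(d);R=R*Ro.from_rotvec(np.radians(v))
    print(json.dumps(out).replace(" ","").replace("-0.0,","0,").replace("0.0,","0,"))
def st():
    from plant import r
    s=r.get_state();q=s["ee_rot"];R=Ro.from_quat([q[1],q[2],q[3],q[0]])
    m=R.as_matrix();print("t",round(s["clock"],2),"agi",agi(s["position"]).round(4),"phi",np.degrees(np.arctan2(m[1,1],m[0,1])).round(2),"F",s["force"].round(2),"M",s["moment"].round(3),"w",round(s["gripper_width"],3),"g",round(s["grasp_force"],1))
E
python3 - <<'E'
from h import *
rows([((.41,.10,.22),12,10),(ag(0,0,.16),YAW,5),(ag(0,0,.110),YAW,3)],.06)
E
```

```text
[[-0.034,-0.0395,0.001,0,0,5.5,0.06],[-0.0375,-0.0365,0.001,0,0,5.5,0.06],[-0.041,-0.0325,0.001,0,0,5.5,0.06],[-0.0435,-0.0285,0.001,0,0,5.5,0.06],[-0.046,-0.024,0.001,0,0,5.5,0.06],[-0.0485,-0.0195,0.001,0,0,5.5,0.06],[-0.05,-0.015,0.0015,0,0,5.5,0.06],[-0.051,-0.01,0.001,0,0,5.5,0.06],[-0.052,-0.005,0.0015,0,0.1,5.5,0.06],[-0.0525,0,0.001,-0.1,0,5.5,0.06],[-0.007,0.025,0.012,0,0,0.9,0.06],[-0.0065,0.025,0.012,0,0,0.9,0.06],[-0.0065,0.025,0.012,0,0,0.9,0.06],[-0.006,0.025,0.012,0,0,0.9,0.06],[-0.0055,0.025,0.012,0,0,0.8,0.06],[0,0,0.0165,0,0,0,0.06],[0,0,0.0165,0,0,0,0.06],[0.0005,0,0.017,0,0,0,0.06]]
```

Request:
{"api": "move_arm", "payload": {"increments": [[-0.034,-0.0395,0.001,0,0,5.5,0.06],[-0.0375,-0.0365,0.001,0,0,5.5,0.06],[-0.041,-0.0325,0.001,0,0,5.5,0.06],[-0.0435,-0.0285,0.001,0,0,5.5,0.06],[-0.046,-0.024,0.001,0,0,5.5,0.06],[-0.0485,-0.0195,0.001,0,0,5.5,0.06],[-0.05,-0.015,0.0015,0,0,5.5,0.06],[-0.051,-0.01,0.001,0,0,5.5,0.06],[-0.052,-0.005,0.0015,0,0.1,5.5,0.06],[-0.0525,0,0.001,-0.1,0,5.5,0.06]], "newtons": 20}}

```text
clock: 1.35
position: [0.4104, 0.0991, 0.2199]
ee_rot: [-0.0, 0.63, 0.776, 0.001]
force: [0.8, 0.3, -0.6]
gripper_width: 0.702
grasp_force: 0.0
```

```bash
python3 - <<'E'
from h import *
st()
rows([(ag(0,0,.16),YAW,5),(ag(0,0,.110),YAW,3)],.06)
E
```

```text
t 1.35 agi [-0.1264  0.0245  0.2199] phi 11.87 F [ 0.79  0.29 -0.59] M [-0.011 -0.033  0.013] w 0.702 g 0.0
[[-0.007,0.025,0.012,0,0,0.9,0.06],[-0.0065,0.025,0.012,0,0,0.8,0.06],[-0.006,0.025,0.012,0,0,0.9,0.06],[-0.0055,0.025,0.012,0,-0.1,0.8,0.06],[-0.005,0.025,0.012,0.1,0,0.9,0.06],[0,0,0.0165,0,0,0,0.06],[0,0,0.017,0,0,0,0.06],[0,0,0.0165,0,0,0,0.06]]
```

Request:
{"api": "move_arm", "payload": {"increments": [[-0.007,0.025,0.012,0,0,0.9,0.06],[-0.0065,0.025,0.012,0,0,0.8,0.06],[-0.006,0.025,0.012,0,0,0.9,0.06],[-0.0055,0.025,0.012,0,-0.1,0.8,0.06],[-0.005,0.025,0.012,0.1,0,0.9,0.06],[0,0,0.0165,0,0,0,0.06],[0,0,0.017,0,0,0,0.06],[0,0,0.0165,0,0,0,0.06],[0,0,0,0,0,0,0.06]]}}

```text
clock: 2.48
position: [0.5365, 0.0937, 0.1084]
ee_rot: [-0.002, 0.658, 0.753, -0.002]
force: [-0.1, -0.3, 0.1]
gripper_width: 0.705
grasp_force: 0.0
```

```bash
python3 - <<'E'
from h import *
from plant import r
st()
c=r.read_camera("side");cv2.imwrite("pics/s2.png",cv2.resize(c["pixels"][110:290,150:310],None,fx=3.3,fy=3.3,interpolation=cv2.INTER_CUBIC)[:,:,::-1])
E
```

```text
t 2.48 agi [-0.0021  0.0025  0.1084] phi 7.76 F [-0.1  -0.26  0.1 ] M [-0.042  0.028  0.005] w 0.705 g 0.0
```

View pics/s2.png

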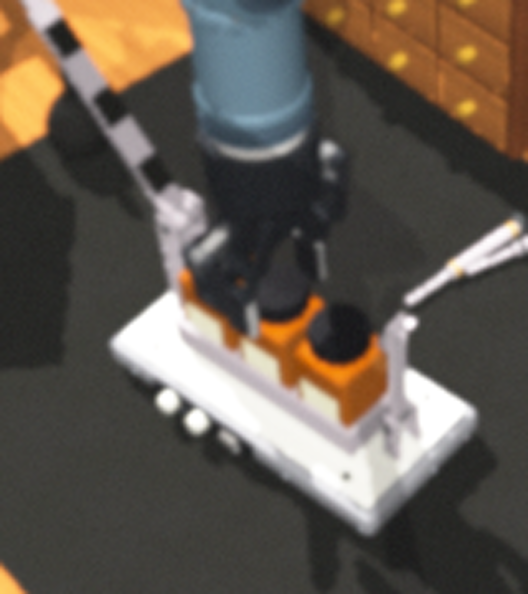

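The side crop shows the fingers straddling the middle lid at about (280,290), above the glass. I'll centre the tool, close at 20 N and twist.

Request:
{"api": "move_arm", "payload": {"increments": [[-0.0025,0.002,0,0,0,0,0.04],[0,0,0,0,0,0,0.03],[0,0,0,0,0,0,0.03],[0,0,0,0,0,0,0.03]], "newtons": 20}}

```text
clock: 3.02
position: [0.5418, 0.0914, 0.111]
ee_rot: [0.0, 0.658, 0.753, 0.0]
force: [-0.5, -1.3, 4.2]
gripper_width: 0.505
grasp_force: 21.1
```

```bash
python3 -c "
from h import *
st()"
```

```text
t 3.02 agi [ 0.0028 -0.0005  0.111 ] phi 7.73 F [-0.51 -1.26  4.15] M [-0.147  0.163  0.012] w 0.505 g 21.1
```

Request:
{"api": "move_arm", "payload": {"increments": [[0,0,0,0,0,5,0.03],[0,0,0,0,0,5,0.03],[0,0,0,0,0,5,0.03]]}}

```text
clock: 3.4
position: [0.5396, 0.0907, 0.1106]
ee_rot: [-0.001, 0.751, 0.661, -0.002]
force: [-3.4, -1.4, 3.4]
gripper_width: 0.506
grasp_force: 21.5
```

```bash
python3 -c "
from h import *
st()"
```

```text
t 3.4 agi [ 0.0005 -0.0009  0.1106] phi -7.29 F [-3.37 -1.4   3.36] M [-0.156  0.686  0.43 ] w 0.506 g 21.5
```

Request:
{"api": "move_arm", "payload": {"increments": [[0,0,0,0,0,0,0.06],[0,0,0,0,0,-5,0.06],[0,0,-0.01,0,0,-5,0.06],[-0.01,0,-0.01,0,0,-5,0.06],[-0.015,0,0,0,0,0,0.06],[-0.016,0,0,0,0,0,0.06],[-0.015,0,0,0,0,0,0.06],[0,0,0,0,0,0,0.06]]}}

```text
clock: 4.4
position: [0.5479, 0.0335, 0.13]
ee_rot: [0.0, 0.659, 0.752, -0.001]
force: [0.6, 0.1, -0.2]
gripper_width: 0.704
grasp_force: 0.0
```

```bash
python3 - <<'E'
from h import *
st()
rows([(ag(0,-.057,.111),YAW,3)],.06)
E
```

```text
t 4.4 agi [ 0.0011 -0.0587  0.13  ] phi 7.5 F [ 0.6   0.13 -0.22] M [-0.021  0.006  0.01 ] w 0.704 g 0.0
[[0.0005,-0.0005,0.0065,0,0,0,0.06],[0.0005,-0.0005,0.0065,0,0,-0.1,0.06],[0.0005,0,0.006,-0.1,0,0,0.06]]
```

Request:
{"api": "move_arm", "payload": {"increments": [[0.001,-0.001,0.009,0,0,0,0.06],[0,0,0.008,0,0,0,0.04],[0,0,0,0,0,0,0.03],[0,0,0,0,0,0,0.03],[0,0,0,0,0,0,0.03]], "newtons": 20}}

```text
clock: 5.03
position: [0.5462, 0.037, 0.1127]
ee_rot: [-0.001, 0.658, 0.753, -0.001]
force: [0.2, 0.4, -2.7]
gripper_width: 0.502
grasp_force: 20.8
```

```bash
python3 -c "
from h import *
st()"
```

```text
t 5.03 agi [-1.000e-04 -5.500e-02  1.127e-01] phi 7.76 F [ 0.23  0.43 -2.71] M [-0.022 -0.04   0.017] w 0.502 g 20.8
```

Request:
{"api": "move_arm", "payload": {"increments": [[0,0,0,0,0,5,0.03],[0,0,0,0,0,5,0.03],[0,0,0,0,0,5,0.03]]}}

```text
clock: 5.4
position: [0.5464, 0.0367, 0.1132]
ee_rot: [0.0, 0.75, 0.661, -0.001]
force: [-0.3, -0.1, -2.0]
gripper_width: 0.506
grasp_force: 21.1
```

```bash
python3 -c "
from h import *
st()"
```

```text
t 5.4 agi [ 1.000e-04 -5.530e-02  1.132e-01] phi -7.24 F [-0.33 -0.11 -2.01] M [-0.295  0.124  0.607] w 0.506 g 21.1
```

Request:
{"api": "move_arm", "payload": {"increments": [[0,0,0,0,0,0,0.06],[0,0,0,0,0,-5,0.06],[0,0,-0.01,0,0,-5,0.06],[0.01,0,-0.01,0,0,-5,0.06],[0.03,0,0,0,0,0,0.06],[0.03,0,0,0,0,0,0.06],[0.03,0,0,0,0,0,0.06],[0.012,0,0,0,0,0,0.06],[0,0,0,0,0,0,0.06]]}}

```text
clock: 6.52
position: [0.5329, 0.1486, 0.1337]
ee_rot: [0.0, 0.657, 0.754, 0.0]
force: [0.7, -0.0, -0.5]
gripper_width: 0.703
grasp_force: 0.0
```

```bash
python3 - <<'E'
from h import *
st()
E
```

```text
t 6.53 agi [0.0015 0.0574 0.1337] phi 7.86 F [ 0.68 -0.03 -0.49] M [-0.001 -0.037 -0.033] w 0.703 g 0.0
```

Request:
{"api": "move_arm", "payload": {"increments": [[0,-0.0015,0.011,0,0,0,0.06],[0,0,0.01,0,0,0,0.04],[0,0,0,0,0,0,0.03],[0,0,0,0,0,0,0.03],[0,0,0,0,0,0,0.03]], "newtons": 20}}

```text
clock: 7.15
position: [0.5309, 0.1468, 0.1119]
ee_rot: [-0.0, 0.658, 0.753, -0.001]
force: [0.5, -1.1, 0.1]
gripper_width: 0.507
grasp_force: 20.4
```

```bash
python3 -c "
from h import *
st()"
```

```text
t 7.15 agi [-0.0007  0.0559  0.1119] phi 7.69 F [ 0.51 -1.1   0.09] M [-0.352  0.006 -0.017] w 0.507 g 20.4
```

Request:
{"api": "move_arm", "payload": {"increments": [[0,0,0,0,0,5,0.03],[0,0,0,0,0,5,0.03],[0,0,0,0,0,5,0.03]]}}

```text
clock: 7.52
position: [0.5294, 0.1471, 0.1116]
ee_rot: [-0.001, 0.751, 0.66, -0.002]
force: [-1.8, -1.3, -0.2]
gripper_width: 0.507
grasp_force: 20.4
```

```bash
python3 -c "
from h import *
st()"
```

```text
t 7.53 agi [-0.0021  0.0563  0.1116] phi -7.42 F [-1.76 -1.35 -0.17] M [-0.309  0.401  0.034] w 0.507 g 20.4
```

Moment about z was 0.43 and 0.61 N m on the middle and catch-end jars, but only 0.03 N m on the hinge-end jar. That one is worn, so I'll grip its glass.

Request:
{"api": "move_arm", "payload": {"increments": [[0,0,0,0,0,0,0.08],[0,0,0,0,0,-5,0.08],[0,0,0,0,0,-5,0.08],[-0.005,0.002,0,0,0,-5,0.08],[0,0,0.008,0,0,0,0.08],[0,0,0.008,0,0,0,0.08],[0,0,0.008,0,0,0,0.08],[0,0,0.008,0,0,0,0.08],[0,0,0,0,0,0,0.08]]}}

```text
clock: 8.65
position: [0.5325, 0.1427, 0.0792]
ee_rot: [-0.001, 0.658, 0.753, -0.001]
force: [-0.2, -0.7, -0.2]
gripper_width: 0.93
grasp_force: 0.0
```

```bash
python3 -c "
from h import *
st()"
```

```text
t 8.65 agi [0.0003 0.0516 0.0792] phi 7.74 F [-0.18 -0.73 -0.23] M [-0.03  -0.     0.023] w 0.93 g 0.0
```

Request:
{"api": "move_arm", "payload": {"increments": [[0,0,0,0,0,0,0.05],[0,0,0,0,0,0,0.04],[0,0,0,0,0,0,0.04],[0,0,0,0,0,0,0.04]], "newtons": 50}}

```text
clock: 9.15
position: [0.5334, 0.1428, 0.0808]
ee_rot: [-0.0, 0.658, 0.753, 0.0]
force: [-2.1, -0.6, 4.9]
gripper_width: 0.574
grasp_force: 53.2
```

```bash
python3 -c "
from h import *
st()"
```

```text
t 9.15 agi [0.0012 0.0516 0.0808] phi 7.73 F [-2.13 -0.62  4.89] M [-0.157  0.367 -0.008] w 0.574 g 53.2
```

Request:
{"api": "move_arm", "payload": {"increments": [[0,0,-0.01,0,0,0,0.04],[0,0,-0.015,0,0,0,0.04],[0,0,-0.02,0,0,0,0.04],[0,0,-0.025,0,0,0,0.04],[0,0,-0.03,0,0,0,0.04],[0,0,-0.03,0,0,0,0.04],[0,0,-0.02,0,0,0,0.04],[0,0,0,0,0,0,0.04]]}}

```text
clock: 10.15
position: [0.535, 0.1431, 0.2328]
ee_rot: [0.001, 0.658, 0.753, 0.002]
force: [0.1, -0.3, -4.5]
gripper_width: 0.574
grasp_force: 52.7
```

```bash
python3 - <<'E'
from h import *
st()
rows([((.50,-.05,.23),YAW,7),((.468,-.291,.22),YAW,9),((.468,-.291,.075),YAW,8)],.04)
E
```

```text
t 10.15 agi [0.0028 0.0517 0.2328] phi 7.72 F [ 0.14 -0.34 -4.5 ] M [ 0.021  0.028 -0.001] w 0.574 g 52.7
[[-0.0265,-0.0085,0.0005,0,0,0,0.04],[-0.0265,-0.0085,0.0005,0,0,0,0.04],[-0.0265,-0.0085,0,0.1,0,0,0.04],[-0.027,-0.009,0.0005,0,0,0,0.04],[-0.0265,-0.0085,0,0.1,0,0,0.04],[-0.027,-0.009,0.0005,0,-0.1,0.1,0.04],[-0.0265,-0.0085,0.0005,0.1,0,0,0.04],[-0.026,-0.007,0.001,0,0,0,0.04],[-0.026,-0.007,0.001,0,0,0,0.04],[-0.026,-0.007,0.001,0,0,0,0.04],[-0.026,-0.007,0.001,0,0,0,0.04],[-0.026,-0.007,0.001,0,0,0,0.04],[-0.026,-0.007,0.001,0,0,0,0.04],[-0.0265,-0.007,0.0015,0,0,0,0.04],[-0.026,-0.0075,0.001,0,0,0,0.04],[-0.0265,-0.007,0.0015,0,0,0,0.04],[0,0,0.018,0,0,0,0.04],[0,0,0.018,0,0,0,0.04],[0,0,0.018,0,0,0,0.04],[0,0,0.018,0,0,0,0.04],[0,0,0.018,0,0,0,0.04],[0,0,0.0185,0,0,0,0.04],[0,0,0.018,0,0,0,0.04],[0,0,0.0185,0,0,0,0.04]]
```

Request:
{"api": "move_arm", "payload": {"increments": [[-0.0265,-0.0085,0.0005,0,0,0,0.04],[-0.0265,-0.0085,0.0005,0,0,0,0.04],[-0.0265,-0.0085,0,0.1,0,0,0.04],[-0.027,-0.009,0.0005,0,0,0,0.04],[-0.0265,-0.0085,0,0.1,0,0,0.04],[-0.027,-0.009,0.0005,0,0,0,0.04],[-0.0265,-0.0085,0.0005,0,0,0,0.04],[-0.026,-0.007,0.001,0,0,0,0.04],[-0.026,-0.007,0.001,0,0,0,0.04],[-0.026,-0.007,0.001,0,0,0,0.04]]}}

```text
clock: 11.4
position: [0.487, -0.1309, 0.2238]
ee_rot: [-0.002, 0.658, 0.753, -0.002]
force: [0.7, -0.4, -3.3]
gripper_width: 0.576
grasp_force: 52.6
```

Request:
{"api": "move_arm", "payload": {"increments": [[-0.026,-0.007,0.001,0,0,0,0.04],[-0.026,-0.007,0.001,0,0,0,0.04],[-0.026,-0.007,0.001,0,0,0,0.04],[-0.0265,-0.007,0.0015,0,0,0,0.04],[-0.026,-0.0075,0.001,0,0,0,0.04],[-0.0265,-0.007,0.0015,0,0,0,0.04],[0,0,0.02,0,0,0,0.04],[0,0,0.03,0,0,0,0.04],[0,0,0.03,0,0,0,0.04],[0,0,0,0,0,0,0.04]]}}

```text
clock: 12.65
position: [0.4639, -0.2883, 0.1341]
ee_rot: [-0.006, 0.657, 0.754, -0.003]
force: [-0.5, 0.5, -4.2]
gripper_width: 0.572
grasp_force: 53.3
```

```bash
python3 - <<'E'
from h import *
from plant import r
st()
rows([((.468,-.291,.065),YAW,5)],.04)
c=r.read_camera("side");cv2.imwrite("pics/s3.png",cv2.resize(c["pixels"][180:410,230:420],None,fx=2.6,fy=2.6,interpolation=cv2.INTER_CUBIC)[:,:,::-1])
E
```

```text
t 12.65 agi [-0.1246 -0.3666  0.1341] phi 7.81 F [-0.51  0.5  -4.21] M [-0.074  0.027 -0.014] w 0.572 g 53.3
[[-0.0005,0.001,0.014,-0.1,-0.1,0,0.04],[-0.0005,0.001,0.014,-0.1,-0.1,0.1,0.04],[-0.001,0.001,0.0135,-0.2,0,0,0.04],[-0.0005,0.0005,0.014,-0.1,-0.1,0.1,0.04],[-0.001,0.0005,0.0135,-0.2,0,0,0.04]]
```

View pics/s3.png

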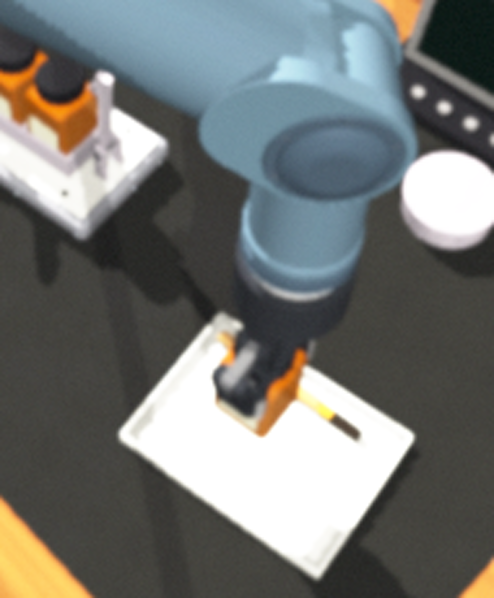

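The picture shows the jar held by its glass over the tray, its lower corner at (262,432), clear of the brush at (340,415). Lowering.

Request:
{"api": "move_arm", "payload": {"increments": [[-0.001,0.001,0.015,-0.2,-0.1,0,0.04],[-0.001,0.001,0.015,-0.2,-0.1,0,0.04],[-0.001,0.001,0.015,-0.2,-0.1,0,0.04],[0,0,0.015,0,0,0,0.04],[0,0,0.01,0,0,0,0.04],[0,0,0.006,0,0,0,0.04],[0,0,0.005,0,0,0,0.04],[0,0,0.004,0,0,0,0.04],[0,0,0,0,0,0,0.04]]}}

```text
clock: 13.82
position: [0.4706, -0.2943, 0.053]
ee_rot: [0.004, 0.658, 0.753, 0.001]
force: [0.6, 0.1, -2.3]
gripper_width: 0.57
grasp_force: 53.5
```

```bash
python3 -c "
from h import *
st()"
```

```text
t 13.82 agi [-0.1189 -0.3734  0.053 ] phi 7.74 F [ 0.6   0.12 -2.29] M [-0.02   0.072 -0.013] w 0.57 g 53.5
```

Request:
{"api": "move_arm", "payload": {"increments": [[0,0,0.002,0,0,0,0.04],[0,0,0.002,0,0,0,0.04],[0,0,0.001,0,0,0,0.04],[0,0,0,0,0,0,0.04]]}}

```text
clock: 14.32
position: [0.4706, -0.2944, 0.0481]
ee_rot: [0.004, 0.658, 0.753, 0.001]
force: [0.2, 0.2, -3.7]
gripper_width: 0.574
grasp_force: 53.6
```

```bash
python3 -c "
from h import *
st()"
```

```text
t 14.32 agi [-0.1188 -0.3735  0.0481] phi 7.74 F [ 0.22  0.23 -3.65] M [-0.039  0.016  0.022] w 0.574 g 53.6
```

Request:
{"api": "move_arm", "payload": {"increments": [[0,0,0.001,0,0,0,0.04],[0,0,0.001,0,0,0,0.04],[0,0,0,0,0,0,0.04]]}}

```text
clock: 14.7
position: [0.4708, -0.2947, 0.0478]
ee_rot: [0.004, 0.658, 0.753, 0.001]
force: [-2.7, 1.8, 8.8]
gripper_width: 0.575
grasp_force: 55.0
```

```bash
python3 -c "
from h import *
st()"
```

```text
t 14.7 agi [-0.1187 -0.3738  0.0478] phi 7.73 F [-2.68  1.83  8.81] M [ 0.498  0.97  -0.014] w 0.575 g 55.0
```

Touched down at 0.0478. Release, rise, and go to the bar.

Request:
{"api": "move_arm", "payload": {"increments": [[0,0,-0.001,0,0,0,0.06],[0,0,0,0,0,0,0.08],[0,0,0,0,0,0,0.08],[0,0,-0.01,0,0,0,0.08],[0,0,-0.025,0,0,0,0.08],[0,0,-0.035,0,0,0,0.08],[0,0,-0.05,0,0,0,0.08],[0,0,-0.05,0,0,0,0.08],[0,0,-0.03,0,0,0,0.08]]}}

```text
clock: 15.82
position: [0.4699, -0.2946, 0.2505]
ee_rot: [0.006, 0.658, 0.753, 0.002]
force: [1.4, 1.2, 0.3]
gripper_width: 0.939
grasp_force: 0.0
```

```bash
python3 - <<'E'
from h import *
from plant import r
st()
a=np.pi-2.30
rows([((.40,-.1,.26),YAW,6),((.40,.10,.30),YAW,5),(ag(0,.12,.33),YAW,5),(ag(0,.20,.33),YAW,3)],.06)
E
```

```text
t 15.82 agi [-0.1196 -0.3736  0.2505] phi 7.69 F [1.43 1.21 0.25] M [-0.006  0.004 -0.029] w 0.939 g 0.0
[[0.0335,-0.007,-0.002,0.1,0.1,0,0.06],[0.0335,-0.007,-0.002,0.1,0.1,0,0.06],[0.034,-0.0075,-0.0015,0.1,0,0,0.06],[0.0335,-0.007,-0.0015,0.1,0.1,0,0.06],[0.034,-0.0075,-0.0015,0.1,0,0,0.06],[0.0335,-0.007,-0.002,0.1,0.1,0.1,0.06],[0.0395,0.0055,-0.008,0,0,0,0.06],[0.0395,0.005,-0.008,0,0,0,0.06],[0.04,0.0055,-0.008,0,0,0,0.06],[0.0395,0.005,-0.008,0,0,0,0.06],[0.04,0.0055,-0.008,0,0,0,0.06],[0.0185,0.0275,-0.006,0,0,0,0.06],[0.0185,0.027,-0.006,0,0,0,0.06],[0.0185,0.0275,-0.006,0,0,0,0.06],[0.019,0.027,-0.006,0,0,0,0.06],[0.0185,0.0275,-0.006,0,0,0,0.06],[0.0265,0,0,0,0,0,0.06],[0.027,0,0,0,0,0,0.06],[0.0265,0,0,0,0,0,0.06]]
```

Request:
{"api": "move_arm", "payload": {"increments": [[0.0335,-0.007,-0.002,0.1,0.1,0,0.06],[0.0335,-0.007,-0.002,0.1,0.1,0,0.06],[0.034,-0.0075,-0.0015,0.1,0,0,0.06],[0.0335,-0.007,-0.0015,0.1,0.1,0,0.06],[0.034,-0.0075,-0.0015,0.1,0,0,0.06],[0.0335,-0.007,-0.002,0.1,0.1,0,0.06],[0.0395,0.0055,-0.008,0,0,0,0.06],[0.0395,0.005,-0.008,0,0,0,0.06],[0.04,0.0055,-0.008,0,0,0,0.06],[0.0395,0.005,-0.008,0,0,0,0.06]]}}

```text
clock: 17.08
position: [0.3988, 0.0615, 0.2901]
ee_rot: [-0.002, 0.658, 0.753, -0.0]
force: [0.6, -0.4, -0.2]
gripper_width: 0.703
grasp_force: 0.0
```

Request:
{"api": "move_arm", "payload": {"increments": [[0.04,0.0055,-0.008,0,0,0,0.06],[0.0185,0.0275,-0.006,0,0,0,0.06],[0.0185,0.027,-0.006,0,0,0,0.06],[0.0185,0.0275,-0.006,0,0,0,0.06],[0.019,0.027,-0.006,0,0,0,0.06],[0.0185,0.0275,-0.006,0,0,0,0.06],[0.0265,0,0,0,0,0,0.06],[0.027,0,0,0,0,0,0.06],[0.0265,0,0,0,0,0,0.06],[0,0,0,0,0,0,0.06]]}}

```text
clock: 18.32
position: [0.5099, 0.2933, 0.3272]
ee_rot: [-0.002, 0.656, 0.755, -0.001]
force: [1.4, -0.4, 0.6]
gripper_width: 0.705
grasp_force: 0.0
```

```bash
python3 - <<'E'
from h import *
from plant import r
st()
rows([(ag(0,.2,.236),YAW,5)],.06)
c=r.read_camera("side");cv2.imwrite("pics/s4.png",cv2.resize(c["pixels"][40:410,80:420],None,fx=1.6,fy=1.6,interpolation=cv2.INTER_CUBIC)[:,:,::-1])
E
```

```text
t 18.32 agi [-0.0021  0.2039  0.3272] phi 8.01 F [ 1.44 -0.42  0.65] M [-0.047  0.055 -0.008] w 0.705 g 0.0
[[-0.001,0.0005,0.018,0,0,0.1,0.06],[-0.001,0.0005,0.0185,-0.1,0,0.1,0.06],[-0.0005,0.0005,0.018,0,0,0.1,0.06],[-0.001,0.0005,0.0185,-0.1,-0.1,0.1,0.06],[-0.0005,0.0005,0.018,0,0,0,0.06]]
```

View pics/s4.png

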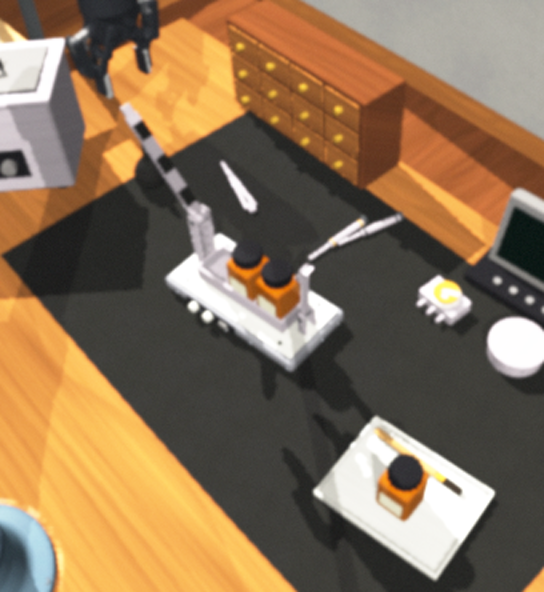

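The picture shows the jar upright in the tray near its centre (400,490), the two sound jars in the rack, and the fingers above the bar tip at (128,110) on either side. Descending to pinch the bar.

Request:
{"api": "move_arm", "payload": {"increments": [[-0.001,0.0005,0.018,0,0,0,0.06],[-0.001,0.0005,0.0185,-0.1,0,0,0.06],[-0.0005,0.0005,0.018,0,0,0,0.06],[-0.001,0.0005,0.0185,-0.1,0,0,0.06],[-0.0005,0,0.018,0,0,0,0.06],[0,0,0,0,0,0,0.03],[0,0,0,0,0,0,0.01],[0,0,0,0,0,0,0.01],[0,0,0,0,0,0,0.01],[0,0,0,0,0,0,0.01]], "newtons": 30}}

```text
clock: 19.62
position: [0.5114, 0.2874, 0.2364]
ee_rot: [-0.002, 0.657, 0.754, -0.001]
force: [-5.1, -1.7, 0.6]
gripper_width: 0.225
grasp_force: 31.0
```

```bash
python3 - <<'E'
from h import *
st()
t=np.radians(np.arange(132,14,-7))
g=lambda a:ag(0,.094-.158*np.cos(a),.137+.158*np.sin(a)-.0187)
rows([(g(a),YAW,1) for a in t],.01)
print(len(t),np.degrees(t[-1]))
E
```

```text
t 19.62 agi [-0.0015  0.1978  0.2364] phi 7.83 F [-5.12 -1.65  0.61] M [-0.232  0.783  0.156] w 0.225 g 31.0
[[0.002,0.0015,0.0005,-0.2,-0.1,0.2,0.01],[-0.015,0,-0.012,0,0,0,0.01],[-0.0165,0,-0.01,0,0,0,0.01],[-0.0175,0,-0.008,0,0,0,0.01],[-0.0185,0,-0.0055,0,0,0,0.01],[-0.019,0,-0.0035,0,0,0,0.01],[-0.0195,0,-0.0015,0,0,0,0.01],[-0.019,0,0.0015,0,0,0,0.01],[-0.019,0,0.0035,0,0,0,0.01],[-0.0185,0,0.0055,0,0,0,0.01],[-0.0175,0,0.008,0,0,0,0.01],[-0.0165,0,0.01,0,0,0,0.01],[-0.015,0,0.012,0,0,0,0.01],[-0.0135,0,0.014,0,0,0,0.01],[-0.012,0,0.0155,0,0,0,0.01],[-0.0095,0,0.0165,0,0,0,0.01],[-0.008,0,0.0175,0,0,0,0.01]]
17 20.0
```

Request:
{"api": "move_arm", "payload": {"increments": [[-0.008,-0.002,-0.006,0,0,0,0.01],[-0.007,0,-0.006,0,0,0,0.01],[-0.0165,0,-0.01,0,0,0,0.01],[-0.0175,0,-0.008,0,0,0,0.01],[-0.0185,0,-0.0055,0,0,0,0.01],[-0.019,0,-0.0035,0,0,0,0.01],[-0.0195,0,-0.0015,0,0,0,0.01]]}}

```text
clock: 20.5
position: [0.5261, 0.1814, 0.2764]
ee_rot: [-0.001, 0.658, 0.753, 0.001]
force: [5.7, 3.8, -13.7]
gripper_width: 0.229
grasp_force: 32.1
```

```bash
python3 - <<'E'
from h import *
st()
E
```

```text
t 20.5 agi [-0.0009  0.0908  0.2764] phi 7.74 F [  5.72   3.82 -13.7 ] M [ 1.186 -1.005  0.   ] w 0.229 g 32.1
```

Request:
{"api": "move_arm", "payload": {"increments": [[-0.019,0.001,0.003,0,0,0,0.01],[-0.019,0,0.0035,0,0,0,0.01],[-0.0185,0,0.0055,0,0,0,0.01],[-0.0175,0,0.008,0,0,0,0.01],[-0.0165,0,0.01,0,0,0,0.01]]}}

```text
clock: 21.12
position: [0.5391, 0.0909, 0.2461]
ee_rot: [-0.001, 0.658, 0.753, 0.0]
force: [-1.2, 3.8, -1.2]
gripper_width: 0.231
grasp_force: 31.1
```

```bash
python3 - <<'E'
from h import *
st()
E
```

```text
t 21.12 agi [ 0.     -0.0007  0.2461] phi 7.72 F [-1.21  3.82 -1.18] M [ 1.065  0.28  -0.007] w 0.231 g 31.1
```

Request:
{"api": "move_arm", "payload": {"increments": [[-0.015,0,0.012,0,0,0,0.01],[-0.0135,0,0.014,0,0,0,0.01],[-0.012,0,0.0155,0,0,0,0.01],[-0.0095,0,0.0165,0,0,0,0.01],[-0.007,0,0.0155,0,0,0,0.01],[0,0,0,0,0,0,0.01]]}}

```text
clock: 21.88
position: [0.5472, 0.0336, 0.1716]
ee_rot: [0.001, 0.658, 0.753, -0.0]
force: [2.3, -4.7, 1.1]
gripper_width: 0.229
grasp_force: 31.9
```

```bash
python3 - <<'E'
from h import *
st()
E
```

```text
t 21.88 agi [ 0.0005 -0.0584  0.1716] phi 7.65 F [ 2.27 -4.7   1.09] M [-0.656 -0.368  0.067] w 0.229 g 31.9
```

Request:
{"api": "move_arm", "payload": {"increments": [[0,0,0,0,0,0,0.05],[0,0,0,0,0,0,0.05],[0,0,-0.025,0,0,0,0.05],[-0.005,0,-0.025,0,0,0,0.0],[0,0,0,0,0,0,0.0],[0,0,0,0,0,0,0.0],[0,0,0,0,0,0,0.0],[0,0,0.015,0,0,0,0.0],[0,0,0.015,0,0,0,0.0]]}}

```text
clock: 23.0
position: [0.5467, 0.031, 0.191]
ee_rot: [-0.001, 0.658, 0.753, -0.0]
force: [-1.0, -0.9, 0.8]
gripper_width: 0.0
grasp_force: 0.3
```

```bash
python3 - <<'E'
from h import *
st()
E
```

```text
t 23.0 agi [-0.0004 -0.061   0.191 ] phi 7.74 F [-1.01 -0.9   0.77] M [-0.074 -0.043  0.005] w 0.0 g 0.3
```

Request:
{"api": "move_arm", "payload": {"increments": [[-0.001,0,0.01,0,0,0,0],[-0.001,0,0.01,0,0,0,0],[0,0,0.01,0,0,0,0],[0,0,0.006,0,0,0,0],[0,0,0.004,0,0,0,0],[0,0,0.004,0,0,0,0],[0,0,0,0,0,0,0]]}}

```text
clock: 23.88
position: [0.5474, 0.0293, 0.1485]
ee_rot: [-0.001, 0.658, 0.753, 0.001]
force: [0.1, 0.1, -0.2]
gripper_width: 0.002
grasp_force: 0.0
```

```bash
python3 - <<'E'
from h import *
st()
E
```

```text
t 23.88 agi [ 1.000e-04 -6.270e-02  1.485e-01] phi 7.74 F [ 0.13  0.07 -0.16] M [-0.042 -0.041  0.015] w 0.002 g 0.0
```

```bash
python3 - <<'E'
from h import *
from plant import r
c=r.read_camera("side");cv2.imwrite("pics/s5.png",cv2.resize(c["pixels"][120:280,170:310],None,fx=3.7,fy=3.7,interpolation=cv2.INTER_CUBIC)[:,:,::-1])
E
```

```text
(no output)
```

View pics/s5.png

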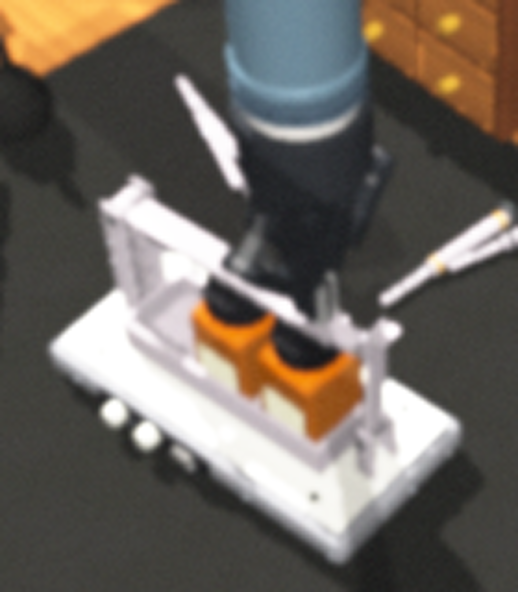

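The picture shows the bar nearly level, its tip at about (370,340) against the catch, with the closed fingers on top of it. Pressing on.

Request:
{"api": "move_arm", "payload": {"increments": [[0,0,0.002,0,0,0,0],[0,0,0.002,0,0,0,0],[0,0,0.002,0,0,0,0],[0,0,0.001,0,0,0,0],[0,0,0,0,0,0,0]]}}

```text
clock: 24.55
position: [0.5471, 0.0291, 0.1413]
ee_rot: [-0.001, 0.658, 0.753, 0.0]
force: [0.1, 0.5, -0.6]
gripper_width: -0.004
grasp_force: 0.0
```

```bash
python3 - <<'E'
from h import *
st()
E
```

```text
t 24.55 agi [-0.0002 -0.0629  0.1413] phi 7.74 F [ 0.13  0.55 -0.56] M [0.045 0.054 0.004] w -0.004 g 0.0
```

Request:
{"api": "move_arm", "payload": {"increments": [[0,0,0.001,0,0,0,0],[0,0,0.001,0,0,0,0],[0,0,0,0,0,0,0]]}}

```text
clock: 24.92
position: [0.5473, 0.0292, 0.141]
ee_rot: [-0.001, 0.658, 0.753, 0.0]
force: [-4.2, -0.2, 8.5]
gripper_width: 0.001
grasp_force: 4.2
```

```bash
python3 - <<'E'
from h import *
st()
E
```

```text
t 24.93 agi [ 0.     -0.0629  0.141 ] phi 7.73 F [-4.24 -0.17  8.52] M [-0.061  0.771 -0.019] w 0.001 g 4.2
```

Firm stop at z = 0.141, which matches a closed bar. One more push to be sure, then withdraw.

Request:
{"api": "move_arm", "payload": {"increments": [[0,0,0.001,0,0,0,0],[0,0,0.0005,0,0,0,0],[0,0,0,0,0,0,0]]}}

```text
clock: 25.3
position: [0.5474, 0.0291, 0.1409]
ee_rot: [-0.002, 0.658, 0.753, 0.001]
force: [-6.2, -0.4, 15.1]
gripper_width: -0.0
grasp_force: 7.7
```

```bash
python3 - <<'E'
from h import *
st()
E
```

```text
t 25.3 agi [ 1.000e-04 -6.290e-02  1.409e-01] phi 7.72 F [-6.16 -0.39 15.07] M [-0.033  1.401 -0.041] w -0.0 g 7.7
```

Request:
{"api": "move_arm", "payload": {"increments": [[0,0,-0.005,0,0,0,0],[0,0,-0.02,0,0,0,0],[0,0,-0.04,0,0,0,0],[0,0,-0.05,0,0,0,0],[0,-0.05,-0.02,0,0,0,0],[0,-0.05,0,0,0,0,0],[0,-0.03,0,0,0,0,0],[0,0,0,0,0,0,0],[0,0,0,0,0,0,0]]}}

```text
clock: 26.42
position: [0.4194, 0.0116, 0.2735]
ee_rot: [-0.0, 0.658, 0.753, 0.001]
force: [-0.1, -0.3, -0.2]
gripper_width: -0.002
grasp_force: 0.0
```

```bash
python3 - <<'E'
from h import *
from plant import r
st()
c=r.read_camera("side");cv2.imwrite("pics/s6.png",cv2.resize(c["pixels"][120:400,150:420],None,fx=2.1,fy=2.1,interpolation=cv2.INTER_CUBIC)[:,:,::-1])
E
```

```text
t 26.43 agi [-0.1291 -0.0634  0.2735] phi 7.74 F [-0.08 -0.27 -0.22] M [ 0.008 -0.002 -0.03 ] w -0.002 g 0.0
```

View pics/s6.png

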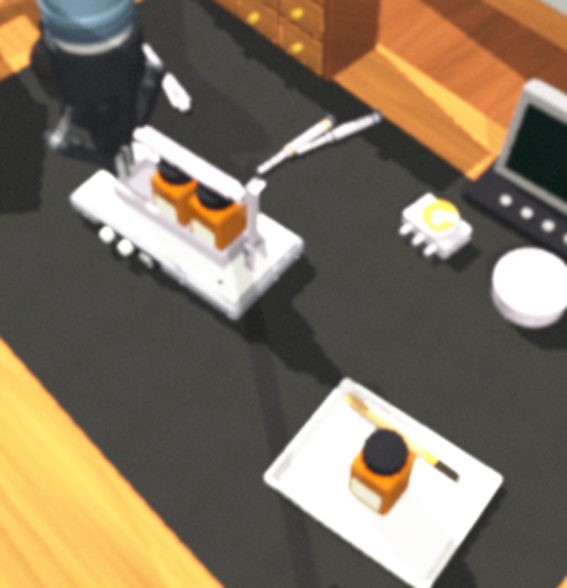

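The picture shows the bar level under the catch at about (250,200), both sound jars below it, and the worn jar upright in the tray at (383,470). The bystanders are in place, so I'm handing in.

```bash
python3 -c "
from plant import r
print(r.sign_off())"
```

```text
the job is handed in; nothing more can be done
None
```

The jar with the worn lid was the hinge-end one; it now stands upright in the tray, the bar is pressed to its firm stop and looks to be under the catch, and the job is handed in at about 26 s (no verdict was returned).

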